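Unlock the eccentric cam and run the module slide home

ROBOT

A 6-joint arm with a two-finger parallel gripper is mounted at the origin on the work surface. World frame = base frame: x ahead of the robot, y to its left, z up, the work surface at z = 0. Lengths are in m, angles in degrees, forces in N, time in s.
With the tool pointing down it reaches from about 0.4 to 0.825 m from the base axis. Payload 7 kg.
Tool frame: the origin (TCP) lies at the centre of the arm's flange, where the gripper is bolted on; the fingertips stand 178 mm ahead of it and the grasp point (between the pads) lies 159 mm ahead of it (ctrl.hold_point_z is the distance from the TCP to the grasp point, in m); z points along the fingers, y is the line along which they close (so a half turn about z gives the same grasp; the last joint's range is limited). The gripper opens to 88 mm and grips with 3 to 60 N. Pads are 19 mm wide; open, the fingers measure 130 mm over their backs; the gripper's body (78 mm by 193 mm) begins 47 mm behind the grasp point.
Start: joints at [79.647, 20.546, 0.682, 0, -70.136, -16.507], TCP at [0.305, 0.602, 0.405] pointing down, gripper open.
Joint ranges: [-176.03, 176.03], [-82.01, 121.73], [-58.28, 71.71], [-173.87, 95.51], [-174.79, -0.11], [-173.66, 173.66]. Speed limits (degrees/s): [136.94, 136.94, 172.46, 180, 180, 180].

INTERFACE

Orientations are given as [roll, pitch, yaw] about the fixed x, y, z axes, in that order (R = Rz(yaw) Ry(pitch) Rx(roll)).
In Python, from plant import ctrl gives the robot as it stands.
- The arm moves only by the shell command python3 -m inch 'ROWS'. ROWS is JSON, one flat list of numbers, 7 for each row, row after row: the closure, from 0 (fully open) to 1 (shut), then the shift along the tool's x, y, z in mm, then the turn, a rotation vector about the tool's x, y, z in degrees. In form: [hand, x, y, z, wx, wy, wz, hand, x, y, z, wx, wy, wz, ...]. A call has 1 to 5 rows; each row is the pose to reach, as a shift and turn from the pose commanded when the call began, along the tool's axes at that moment; what a row does not reach only later rows make up. A row lasts 1/10 s, in which the tool goes at most 50 mm and 8.59 degrees, less where a joint would pass 70% of its speed; a pose out of reach is approached as far as the arm can. A call with a gripper value outside its range is refused whole. The fingers move at their own pace and stop on an object; the grip force is fixed at half the most. Time passes only in rows, so rows that repeat a pose let the fingers close. It gives the time, the measured TCP pose, the force, the opening and the grip force at its end, in the units of the state.
- ctrl.get_obs(): the state, without advancing time (a new reading comes with each control period).
- ctrl.snapshot(name): name is "side" or "top" or "wrist"; returns a dict with "frame" (400x640x3 uint8, red, green, blue), "K" (3x3 intrinsics, pixels), "R" (3x3) and "t" (3): a world point X has camera coordinates R X + t. Camera axes: x right, y down, z forward; pixel columns grow to the right and rows downward; lengths in m; the calibration is good to about 2 mm. A picture is of the moment at which its call begins. There is no depth.
- ctrl.close_job(): hands the job in; it is judged then, once.
Trained networks look in a picture, given as the dict that the camera call returned (one of the last four; its "shot" number tells which), for a name from the list of things; names that differ only in an ending like _2 or _b are one class to them, and where a whole thing is asked for, a point or a joint stands for the part that bears it (a point fixed in the world has none). Each returns a list of dicts, best first, with "p" (0 to 1); they miss things now and then, are a little off and sometimes report something else, mostly with a low value. They report only what shows in the picture. A call takes as long as a camera call.
- ctrl.recognise(picture, thing): "location" ([x, y, z] in m, in world coordinates, good to about 4 mm: the middle of the surface that is visible of it).
- ctrl.trace(picture, thing): "pixels" (400x640 bool, what is visible of it).
- ctrl.mark_of(picture, thing): "location" ([x, y, z] in m, in world coordinates, good to about 4 mm: a listed point, or the origin of a listed thing).
The state is a dict: "clock": time; "joint_pos": joint angles; "qvel": joint speeds; "tau": joint torques, N m; "tool_pos": TCP position; "orientation": TCP orientation; "force": force on the tool from outside, world axes, zero at the start; "moment": the same for the moment, N m; "opening": finger opening in m; "gripper_force": force on a finger pad.
Only numpy, scipy, OpenCV 4.12 (cv2) and the standard library are available. Lean on these libraries where they do the work, as an engineer would, in place of code of your own. Each camera call takes 0.05 s, during which the arm holds its last target. There are 200 camera calls.

TASK

On the assembly fixture, use the fingertips to turn the cam by its handle to its low point, so that the handle points straight away from the slide, in line with the slide's travel. Only then push the slide that carries the circuit module forward until it is fully home. Push only: do not grip the handle, do not lift anything, and leave the relay, the screwdriver, the bin and the bottle where they are.

Things in the scene. Friction and masses are not known exactly. Their poses are not given: they have to be found in the camera images.
- fixture: Aluminium base plate screwed to the table, 350 x 180 x 12 mm; place and yaw vary (the slide travels roughly from the robot's left to its right). x axis: the slide's forward direction, z up; origin on the table (plate x -165 to 185, y -90 to 90 mm). Slide guides at y -68 and 68, top at z 26 mm. Black contact block at x 37 to 87, y -70 to -14, top at z 48 mm.
- cam_turn (a joint): Angle (rad) of cam and handle about the vertical pivot: the handle's direction, from the fixture's +x, positive counter-clockwise seen from above. 0 = low point: handle points away from the slide, along +x. Starts at 1.3 to 2.4, so turn it clockwise. Range -0.6 to 2.7, no detent at 0, stays where it is left. Stiff: about 0.25 N m, some 3.5 N at the middle of the handle.
- cam: Cam and handle in one; origin on the pivot axis, at x 95, y 35, z 18 mm in the fixture's frame; x axis along the handle to its free end. Steel disc radius 32 mm, z 18 to 38 mm, centre 16 mm off the pivot towards the handle: its thick side blocks the slide's nose away from the low point. On top a black straight bar handle, 14 mm wide, flat upright sides, z 44 to 68 mm, reaching 103 mm out from the pivot.
- handle_mid (a point): Middle of the handle bar's cross-section, 75 mm out from the pivot, 56 mm above the table: a good place to push against the bar's side. Its x axis points outward along the handle.
- slide (a joint): Travel (m) of the slide along the fixture's +x: 0 fully back, 0.050 fully home against its hard stop, the module's edge connector then in the contact block. Starts between 0 and 0.012. Friction about 3 N; stays where it is left.
- push_face (a point): Middle of the slide's flat upright white rear face, to be pushed: 120 mm wide along the fixture's y, from 26 to 58 mm above the table; this point 42 mm up, at fixture x = -120 mm + travel, y 0. Its x axis is the push direction. Behind it the bare plate (top at 12 mm). Slide 120 mm long, parts on it up to 54 mm high; at its front a steel nose 28 mm long, 46 mm wide, top at 33 mm, faces the cam.
- relay: Loose grey relay block 42 x 32 x 34 mm standing on the table off the plate's cam end; origin under its centre. Leave alone.
- screwdriver: Loose screwdriver, 170 mm long, lying on the table behind the plate's rear end, across it; origin under its middle, x along it. Leave alone.
- bin: Loose open black plastic bin 120 x 90 x 45 mm on the table beside the fixture; origin under its centre. Leave alone.
- bottle: Loose white plastic bottle, 60 mm diameter, 150 mm tall, standing on the table off the plate's rear corner; origin under its centre. Leave alone.

How it is judged (in metres and radians):
On the way, in this order (a step that is already met when the one before it is completed fails the run):
1. the cam stands at its low point (within 15 degrees) while the slide is still back (value of joint cam_turn between -0.26 and 0.26 rad and value of joint slide below 0.02 m), for 0.2 s.
2. the slide is pushed home (value of joint slide above 0.046 m and value of joint cam_turn between -0.26 and 0.26 rad), for 0.2 s.
At the end, for the whole second after the job is handed in: The slide is within 4 mm of fully home, the cam is within 15 degrees of its low point, both at rest; relay, screwdriver, bin and upright bottle within 25 mm of where they began (all of step 2 and value of joint slide below 0.055 m and velocity of joint slide between -0.01 and 0.01 m/s and velocity of joint cam_turn between -0.05 and 0.05 rad/s and angle between bottle's own z axis and vertical below 0.2 rad and distance of each of relay, screwdriver, bin, bottle from where it was at the start of the episode below 0.025 m); the robot touches nothing.
It fails at once if the slide was pushed ahead (beyond 20 mm) while the cam was not at its low point (value of joint slide above 0.02 m and (value of joint cam_turn above 0.3 rad or value of joint cam_turn below -0.3 rad)).
It fails at once if the cam handle was gripped or forced (over 32 N between fingers and handle) (contact force between the fingers and cam above 32 N).
It fails at once if a loose thing was lifted (height (world z) of any of relay, screwdriver, bin, bottle above 0.03 m).
It fails at once if a loose thing was pushed away (distance of any of relay, screwdriver, bin, bottle from where it was at the start of the episode above 0.03 m).
It also fails if it takes over 54 s, if anything falls off the work surface, if the arm or the gripper's body presses on something with over 40 N, if the wrist force passes 120 N, or if a joint passes its speed limit or range.

## Working session

There is one attempt and no reset: what is moved stays moved. The work goes in short steps, Python scripts to look and compute and a shell command to move; the robot and the scene stay as the last step left them, time stands still between calls to the robot, and variables do not carry over. Pictures are saved under pics/ and viewed, at most 10 in all, crops included, and the job is handed in when it is done.

```bash
mkdir -p pics; python3 - <<'E'
from plant import ctrl
import cv2
o=ctrl.get_obs();print(o['clock'],o['tool_pos'],o['orientation'],o['opening'])
for n in ['top','side']:
    p=ctrl.snapshot(n);cv2.imwrite(f'pics/{n}0.png',p['frame'][:,:,::-1])
    for t in ['fixture','cam','handle_mid','push_face','relay','screwdriver','bin','bottle']:
        r=ctrl.mark_of(p,t);print(n,t,[(x['p'],[round(float(v),4) for v in x['location']]) for x in r[:2]])
print(ctrl.get_obs()['clock'])
E
```

```text
0.0 [0.30488681 0.60201539 0.40375398] [ 1.79909871e+02 -6.16657222e-03 -2.68654167e+01] 0.08772427512563159
top fixture [(0.66, [0.5052, 0.0223, 0.0027])]
top cam [(0.55, [0.5416, -0.0744, 0.0223]), (0.22, [0.4665, 0.2538, -0.0028])]
top handle_mid [(0.98, [0.6114, -0.0506, 0.0561])]
top push_face [(0.69, [0.5109, 0.1269, 0.0442]), (0.6, [0.5076, 0.0191, 0.0029])]
top relay [(0.81, [0.4593, -0.209, -0.002])]
top screwdriver [(0.97, [0.4652, 0.252, 0.0003])]
top bin [(0.71, [0.7125, 0.0815, -0.0019])]
top bottle [(0.55, [0.6209, 0.281, 0.0003])]
side fixture [(0.69, [0.5062, 0.022, -0.0])]
side cam []
side handle_mid [(0.76, [0.6105, -0.0515, 0.0617])]
side push_face [(0.82, [0.5095, 0.1317, 0.0423]), (0.34, [0.5403, -0.0745, 0.0219])]
side relay [(0.71, [0.463, -0.2041, 0.0008])]
side screwdriver []
side bin [(0.54, [0.4701, 0.2523, 0.0019]), (0.32, [0.4654, -0.2023, 0.0024])]
side bottle [(0.82, [0.617, 0.283, 0.0009])]
0.9
```

View pics/top0.png

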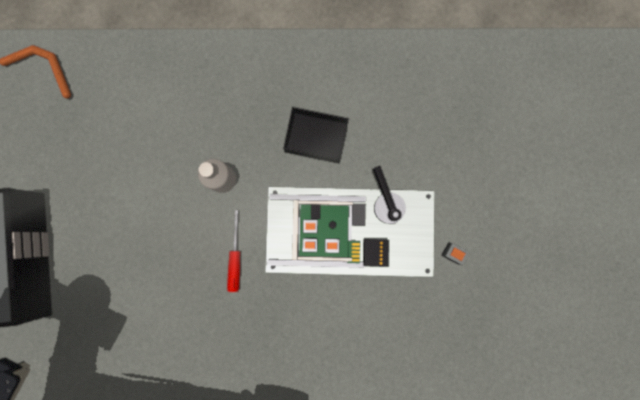

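View pics/side0.png

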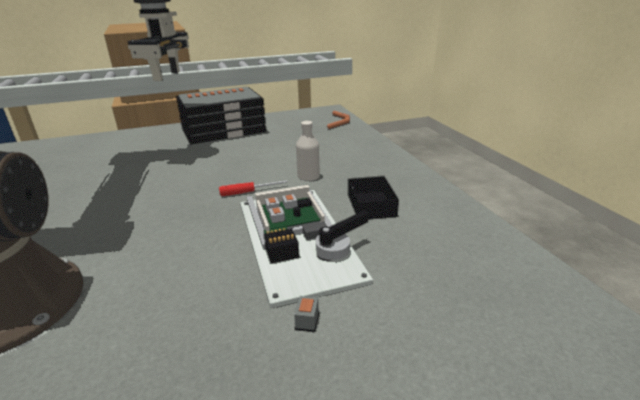

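The top view shows plate corners near (268,187), (434,191), (434,276) and (266,272), the pivot at (395,215) and the handle end at (377,168). The bin, bottle, screwdriver and relay are clear of the plate.

```bash
cat > h.py <<'E'
import numpy as np
def pix2w(p,uv,z):
    d=np.linalg.inv(p['K'])@np.array([uv[0],uv[1],1.]);c=-p['R'].T@p['t'];d=p['R'].T@d
    return c+d*(z-c[2])/d[2]
E
python3 - <<'E'
from plant import ctrl
import numpy as np,cv2
from h import *
p=ctrl.snapshot('top')
for t in ['fixture','cam','slide','bin']:
    for r in ctrl.trace(p,t)[:1]:
        m=r['pixels'].astype(np.uint8);ys,xs=np.where(m);print(t,r['p'],m.sum(),xs.min(),xs.max(),ys.min(),ys.max())
        rect=cv2.minAreaRect(np.c_[xs,ys].astype(np.float32))
        for c in cv2.boxPoints(rect): print(c.round(1),pix2w(p,c,.045 if t=='bin' else .012).round(4))
for c in [(268,187),(434,191),(434,276),(266,272)]:print(pix2w(p,c,.012).round(4))
for c in [(395,215),(377,167.5)]:print(pix2w(p,c,.068).round(4))
f=cv2.resize(p['frame'][150:300,220:480,::-1],None,fx=3,fy=3,interpolation=cv2.INTER_CUBIC);cv2.imwrite('pics/crop1.png',f)
E
```

```text
fixture 0.9 14551 266 434 165 276
[265.2 274. ] [0.4174 0.189  0.012 ]
[266.9 163.2] [0.65   0.1874 0.012 ]
[434.7 165.9] [ 0.6447 -0.1662  0.012 ]
[433.  276.6] [ 0.4132 -0.1598  0.012 ]
cam 0.86 1002 374 405 166 222
[374. 166.] [ 0.6443 -0.0386  0.012 ]
[405. 166.] [ 0.6444 -0.1039  0.012 ]
[405. 222.] [ 0.5264 -0.1028  0.012 ]
[374. 222.] [ 0.5263 -0.0381  0.012 ]
slide 0.8 4007 292 365 199 262
[290.4 258.9] [0.4489 0.1366 0.012 ]
[293.6 197.9] [0.5765 0.1306 0.012 ]
[365.9 201.7] [ 0.5688 -0.0212  0.012 ]
[362.6 262.7] [ 0.4415 -0.014   0.012 ]
bin 0.66 2735 284 348 106 162
[282.2 151.3] [0.6695 0.1526 0.045 ]
[291.9 105. ] [0.7657 0.1333 0.045 ]
[349.1 116.9] [0.7408 0.0157 0.045 ]
[339.4 163.3] [0.645  0.0356 0.045 ]
[0.5995 0.1847 0.012 ]
[ 0.5916 -0.1641  0.012 ]
[ 0.4145 -0.162   0.012 ]
[0.4215 0.1874 0.012 ]
[ 0.5386 -0.0731  0.068 ]
[ 0.633  -0.0381  0.068 ]
```

View pics/crop1.png

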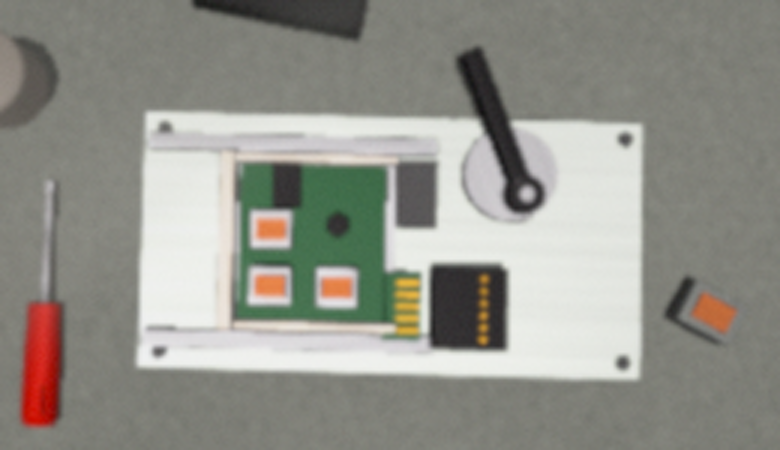

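```bash
cat >> h.py <<'E'
from scipy.spatial.transform import Rotation as Ro
def go(x,y,z,yaw):
    from plant import ctrl
    o=ctrl.get_obs();R=Ro.from_euler('xyz',o['orientation'],degrees=True)
    T=Ro.from_euler('xyz',[180,0,yaw],degrees=True)
    print(o['clock'],(R.inv().apply(np.array([x,y,z])-o['tool_pos'])*1e3).round(1),np.degrees((R.inv()*T).as_rotvec()).round(2),'F',np.round(o['force'],1))
E
python3 -c "
from h import *;go(.597,-.023,.404,-60.5)"
python3 -m inch '[1,180,142,0,0,0,11, 1,180,142,0,0,0,11, 1,180,142,0,0,0,11, 1,180,142,0,0,0,11, 1,180,142,0,0,0,11]'
python3 -c "
from h import *;go(.597,-.023,.404,-60.5)"
```

```text
1.15 [543.  425.8   0.6] [-0.    0.   33.64] F [ 0.  -0.3  0.6]
clock: 1.65
tool_pos: [0.4021, 0.3911, 0.4051]
orientation: [-180.0, -0.0, -37.9]
force: [0.5, 0.4, 0.2]
opening: 0.0533
gripper_force: 0.0
1.65 [408.3 206.9   1. ] [-2.000e-02  0.000e+00  2.257e+01] F [0.5 0.4 0.2]
```

```bash
python3 -m inch '[1,200,101,1,0,0,12, 1,200,101,1,0,0,12, 1,200,101,1,0,0,12, 1,200,101,1,0,0,12, 1,200,101,1,0,0,12]' >/dev/null
python3 -c "
from h import *;go(.597,-.023,.404,-60.5)"
```

```text
2.15 [225.6  60.3   0. ] [-2.000e-02 -1.000e-02  1.053e+01] F [ 0.1  1.  -0.5]
```

```bash
python3 -m inch '[1,225,60,0,0,0,10.5, 1,225,60,0,0,0,10.5, 1,225,60,0,0,0,10.5, 1,225,60,0,0,0,10.5, 1,225,60,0,0,0,10.5]' >/dev/null
python3 -m inch '[1,0,0,0,0,0,0, 1,0,0,0,0,0,0]' >/dev/null
python3 -c "
from h import *;go(.597,-.023,.226,-60.5)"
```

```text
2.85 [  2.9   1.1 177.3] [0.03 0.01 0.02] F [-1.   0.6 -0.8]
```

```bash
python3 -m inch '[1,1,1,45,0,0,0, 1,1,1,90,0,0,0, 1,1,1,130,0,0,0, 1,1,1,140,0,0,0, 1,1,1,140,0,0,0]' >/dev/null
python3 - <<'E'
from h import *
import cv2
from plant import ctrl
p=ctrl.snapshot('wrist');f=p['frame'][:,:,::-1].copy()
# predicted finger tip footprint at z=.068 and handle axis
def w2p(X): c=p['K']@(p['R']@np.array(X)+p['t']);return tuple(int(round(v)) for v in c[:2]/c[2])
piv=np.array([.540,-.0742]);th=np.radians(21.3);e=piv+.103*np.array([np.cos(th),np.sin(th)])
cv2.line(f,w2p([*piv,.068]),w2p([*e,.068]),(0,0,255),1)
print(w2p([*piv,.068]),w2p([*e,.068]))
cv2.imwrite('pics/w1.png',f)
go(.597,-.023,.226,-60.5)
E
```

```text
(440, 204) (280, 181)
3.4 [ 3.1  1.4 38.7] [-0.01 -0.04  0.23] F [ 0.8  0.4 -0.6]
```

View pics/w1.png

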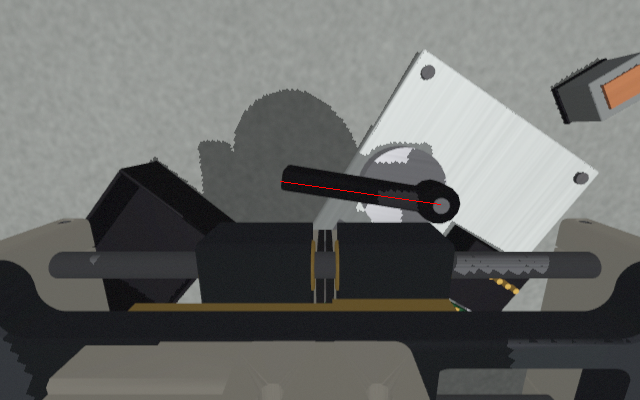

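```bash
python3 - <<'E'
from h import *
import cv2
from plant import ctrl
p=ctrl.snapshot('wrist');o=ctrl.get_obs();R=Ro.from_euler('xyz',o['orientation'],degrees=True)
c=-p['R'].T@p['t'];print('cam in tool',R.inv().apply(c-o['tool_pos']).round(3),o['opening'])
for X in [(.0095,.021,.178),(.0095,-.021,.178),(-.0095,.021,.178),(.0095,.021,.112),(.039,.06,.112),(.039,.0965,.112)]:
    q=p['K']@(p['R']@(o['tool_pos']+R.apply(X))+p['t']);print(X,(q[:2]/q[2]).round())
p=ctrl.snapshot('side');f=p['frame'][140:300,190:450,::-1];cv2.imwrite('pics/s1.png',cv2.resize(f,None,fx=3,fy=3,interpolation=cv2.INTER_CUBIC))
E
```

```text
cam in tool [0.068 0.001 0.021] 0.0005628962405156557
(0.0095, 0.021, 0.178) [357. 228.]
(0.0095, -0.021, 0.178) [286. 228.]
(-0.0095, 0.021, 0.178) [356. 258.]
(0.0095, 0.021, 0.112) [378. 292.]
(0.039, 0.06, 0.112) [497. 214.]
(0.039, 0.0965, 0.112) [604. 214.]
```

View pics/s1.png

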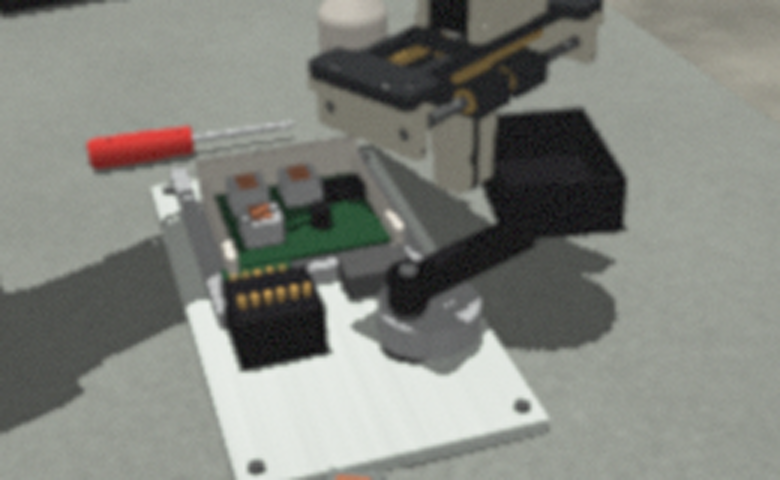

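The side crop shows the closed fingertips at about (470,180), above and behind the handle bar, whose end is at (515,235). The path down is clear.

```bash
python3 -m inch '[1,0,0,15,0,0,0, 1,0,0,30,0,0,0, 1,0,0,38,0,0,0, 1,0,0,38,0,0,0]' | tail -4
python3 -m inch '[1,6.6,-1.2,0,0,0,5, 1,13.3,-1.7,0,0,0,10, 1,20,-1.7,0,0,0,15, 1,26.7,-1.1,0,0,0,20, 1,33.2,0,0,0,0,25]'
python3 -m inch '[1,6.6,-1.2,0,0,0,5, 1,13.3,-1.7,0,0,0,10, 1,20,-1.7,0,0,0,15, 1,26.7,-1.1,0,0,0,20, 1,33.2,0,0,0,0,25]'
python3 -c "
from h import *;t=np.radians(29.5-50);go(.540+.075*np.cos(t)-.0165*np.sin(t),-.0742+.075*np.sin(t)+.0165*np.cos(t),.226,-110.5)"
```

```text
orientation: [-180.0, -0.0, -60.4]
force: [-0.4, -0.1, -0.3]
opening: 0.0007
gripper_force: 0.0
clock: 4.4
tool_pos: [0.6135, -0.0488, 0.2273]
orientation: [-179.8, 0.0, -85.5]
force: [0.4, 2.9, -0.6]
opening: 0.0008
gripper_force: 1.7
clock: 4.9
tool_pos: [0.6168, -0.082, 0.2276]
orientation: [-179.8, 0.1, -110.5]
force: [2.2, 1.7, -1.8]
opening: 0.0004
gripper_force: 1.7
4.9 [ 3.1 -0.4  1.5] [-0.24  0.14 -0.02] F [ 2.2  1.7 -1.8]
```

```bash
python3 -m inch '[1,6.6,-1.2,0,0,0,5, 1,13.3,-1.7,0,0,0,10, 1,20,-1.7,0,0,0,15, 1,26.7,-1.1,0,0,0,20, 1,33.2,0,0,0,0,25]' | grep force
python3 -m inch '[1,6.6,-1.2,0,0,0,5, 1,13.3,-1.7,0,0,0,10, 1,20,-1.7,0,0,0,15, 1,26.7,-1.1,0,0,0,20, 1,33.2,0,0,0,0,25]' | grep force
python3 -m inch '[1,6.6,-1.2,0,0,0,5, 1,13.3,-1.7,0,0,0,10, 1,20,-1.7,0,0,0,15, 1,20,-1.7,0,0,0,15]' | grep force
python3 - <<'E'
from h import *
import cv2
from plant import ctrl
t=np.radians(-91.2);go(.540+.075*np.cos(t)-.0165*np.sin(t),-.0742+.075*np.sin(t)+.0165*np.cos(t),.226,-181.2)
p=ctrl.snapshot('wrist');cv2.imwrite('pics/w2.png',p['frame'][:,:,::-1])
for n in ['wrist','top','side']:
  p=ctrl.snapshot(n)
  for k in ['handle_mid','cam']:print(n,k,[(x['p'],np.round(x['location'],4)) for x in ctrl.mark_of(p,k)[:1]])
E
```

```text
force: [3.3, 1.6, -1.4]
gripper_force: 1.7
force: [4.0, -0.2, -0.2]
gripper_force: 1.8
force: [3.2, -1.0, 2.4]
gripper_force: 1.3
6.3 [ 8.2 -3.4  1.8] [-0.03  0.27  5.78] F [ 3.2 -1.   2.4]
wrist handle_mid [(0.93, array([ 0.5476, -0.1502,  0.0551]))]
wrist cam [(0.93, array([ 0.5406, -0.0697,  0.0198]))]
top handle_mid []
top cam [(0.25, array([ 0.458 , -0.2118, -0.004 ]))]
side handle_mid [(0.57, array([ 0.5458, -0.1491,  0.0588]))]
side cam [(0.55, array([ 0.5401, -0.0742,  0.0208]))]
```

View pics/w2.png

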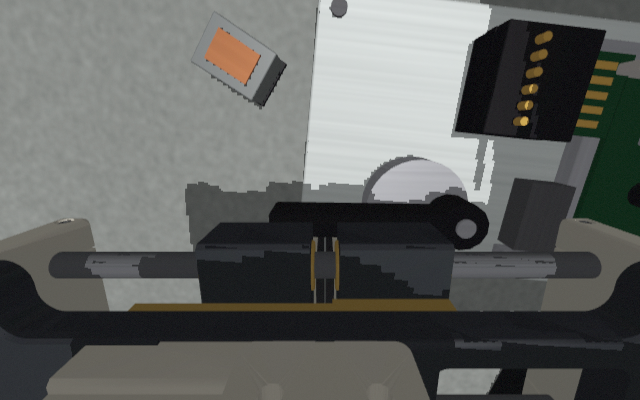

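The wrist view shows the bar (about (270,210) to (470,225)) flat against the fingers, with the pivot at (465,228). It needs about 6° more.

```bash
python3 -m inch '[1,4,-0.8,0,0,0,3, 1,8,-1.3,0,0,0,6, 1,8,-1.3,0,0,0,6]' | grep -E 'force|ori'
python3 -m inch '[1,-10,0,0,0,0,0, 1,-20,0,0,0,0,0, 1,-20,0,-40,0,0,0, 1,-20,0,-90,0,0,0, 1,-20,0,-140,0,0,0]' | grep -E 'force|pos'
python3 - <<'E'
from h import *
from plant import ctrl
for n in ['wrist','top','side']:
  p=ctrl.snapshot(n)
  for k in ['handle_mid','cam','push_face']:print(n,k,[(x['p'],np.round(x['location'],4)) for x in ctrl.mark_of(p,k)[:1]])
go(.5095,.175,.374,-91.2)
E
```

```text
orientation: [180.0, -0.0, 178.6]
force: [3.2, 0.1, 3.6]
gripper_force: 1.7
tool_pos: [0.574, -0.1475, 0.3659]
force: [1.3, -0.5, -0.6]
gripper_force: 0.0
wrist handle_mid [(0.93, array([ 0.5408, -0.1514,  0.0545]))]
wrist cam [(0.82, array([ 0.5406, -0.0735,  0.0168]))]
wrist push_face [(0.87, array([0.5074, 0.1352, 0.0487]))]
top handle_mid [(0.61, array([ 0.5381, -0.1498,  0.0527]))]
top cam []
top push_face [(0.8, array([0.5119, 0.1317, 0.0433]))]
side handle_mid [(0.66, array([ 0.5308, -0.1504,  0.0586]))]
side cam [(0.72, array([ 0.5401, -0.0735,  0.0217]))]
side push_face []
8.2 [ 72.  320.9  -9.2] [ 7.000e-02 -9.000e-02 -9.015e+01] F [ 0.7 -0.5 -0.2]
```

```bash
python3 -m inch '[1,36,160,-10,0,0,-42, 1,36,160,-10,0,0,-42, 1,36,160,-10,0,0,-42, 1,36,160,-10,0,0,-42, 1,36,160,-10,0,0,-42]' >/dev/null
python3 -c "
from h import *;go(.5095,.170,.374,-91.2)"
```

```text
8.7 [-77.7 137.2   1.9] [-1.000e-02  3.000e-02 -4.762e+01] F [ 0.3 -0.6  1.3]
```

```bash
python3 -m inch '[1,-78,137,0,0,0,-42, 1,-78,137,0,0,0,-42, 1,-78,137,0,0,0,-42, 1,-78,137,0,0,0,-42, 1,-78,137,0,0,0,-42]' >/dev/null
python3 -m inch '[1,0,0,0,0,0,-5, 1,0,0,0,0,0,-5]' >/dev/null
python3 -c "
from h import *;go(.5095,.170,.210,-91.2)"
```

```text
9.4 [ -1.6   2.1 165.4] [ 0.02 -0.02 -1.05] F [ 0.1 -0.2  0.7]
```

```bash
python3 -m inch '[1,-1,2,50,0,0,-1, 1,-1,2,100,0,0,-1, 1,-1,2,140,0,0,-1, 1,-1,2,163,0,0,-1, 1,-1,2,163,0,0,-1]' | grep -E 'force|pos'
python3 -m inch '[1,6,0,0,0,0,0, 1,12,0,0,0,0,0, 1,18,0,0,0,0,0, 1,24,0,0,0,0,0, 1,28,0,0,0,0,0]' | grep -E 'force|pos'
python3 - <<'E'
from h import *
from plant import ctrl
import cv2
p=ctrl.snapshot('side');f=p['frame'][140:300,190:450,::-1];cv2.imwrite('pics/s2.png',cv2.resize(f,None,fx=3,fy=3,interpolation=cv2.INTER_CUBIC))
go(.5087,.101,.210,-91.2)
E
```

```text
tool_pos: [0.5086, 0.1681, 0.2093]
force: [0.4, -0.7, -1.0]
gripper_force: 0.0
tool_pos: [0.5092, 0.1405, 0.2135]
force: [-2.0, 3.4, 1.9]
gripper_force: 2.2
10.45 [39.3 -0.5  3.4] [-0.06  0.06 -0.2 ] F [-1.4 -0.4  0.3]
```

View pics/s2.png

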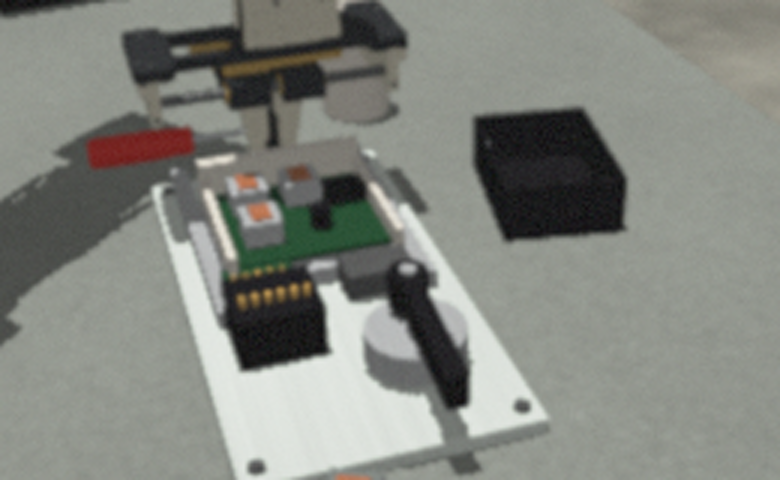

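The side crop shows the handle (410,270)→(460,395) running parallel to the plate's edge, and the fingers standing behind the rear face at about (270,140).

```bash
python3 -m inch '[1,6,0,1,0,0,0, 1,12,0,2,0,0,0, 1,18,0,2,0,0,0, 1,24,0,2,0,0,0, 1,30,0,2,0,0,0]' | grep -E 'force|pos'
python3 -m inch '[1,2,0,0,0,0,0, 1,4,0,0,0,0,0, 1,5,0,0,0,0,0]' | grep -E 'force|pos'
python3 -m inch '[1,1,0,0,0,0,0, 1,2,0,0,0,0,0, 1,2,0,0,0,0,0]' | grep -E 'force|pos'
```

```text
tool_pos: [0.5088, 0.1109, 0.2109]
force: [2.8, 3.5, 0.9]
gripper_force: 2.0
tool_pos: [0.5082, 0.1059, 0.2106]
force: [2.8, 2.4, 0.6]
gripper_force: 1.6
tool_pos: [0.5081, 0.1041, 0.2106]
force: [1.4, 2.4, 1.6]
gripper_force: 1.3
```

```bash
for i in 1 2; do python3 -m inch '[1,1,0,0,0,0,0, 1,2,0,0,0,0,0, 1,2,0,0,0,0,0]' | grep -E 'force|pos'; done
```

```text
tool_pos: [0.508, 0.1029, 0.2106]
force: [-0.9, 9.0, 0.6]
gripper_force: 4.7
tool_pos: [0.5079, 0.1023, 0.2107]
force: [-4.8, 20.1, 0.4]
gripper_force: 10.0
```

```bash
python3 -m inch '[1,1,0,0,0,0,0, 1,1,0,0,0,0,0]' | grep -E 'force|pos'
python3 -m inch '[1,-4,0,0,0,0,0, 1,-15,0,0,0,0,0, 1,-25,0,-20,0,0,0, 1,-25,0,-70,0,0,0, 1,-25,0,-120,0,0,0]' | grep -E 'force|pos'
python3 - <<'E'
from h import *
from plant import ctrl
import cv2
for n in ['wrist','side','top']:
  p=ctrl.snapshot(n)
  for k in ['push_face','handle_mid','cam']:print(n,k,[(x['p'],np.round(x['location'],4)) for x in ctrl.mark_of(p,k)[:1]])
  if n!='side':cv2.imwrite(f'pics/{n}9.png',p['frame'][:,:,::-1] if n=='wrist' else cv2.resize(p['frame'][150:300,220:480,::-1],None,fx=3,fy=3,interpolation=cv2.INTER_CUBIC))
E
```

```text
tool_pos: [0.5079, 0.102, 0.2107]
force: [-7.4, 25.4, 2.0]
gripper_force: 12.7
tool_pos: [0.5078, 0.1239, 0.3308]
force: [1.1, 1.9, 0.4]
gripper_force: 0.0
wrist push_face [(0.62, array([0.5077, 0.0933, 0.0454]))]
wrist handle_mid []
wrist cam []
side push_face []
side handle_mid [(0.94, array([ 0.5309, -0.1467,  0.058 ]))]
side cam [(0.67, array([ 0.5419, -0.0767,  0.0194]))]
top push_face [(0.79, array([0.5096, 0.0925, 0.0422]))]
top handle_mid [(0.77, array([ 0.5346, -0.1484,  0.0547]))]
top cam [(0.61, array([ 0.5387, -0.0763,  0.0208]))]
```

View pics/top9.png

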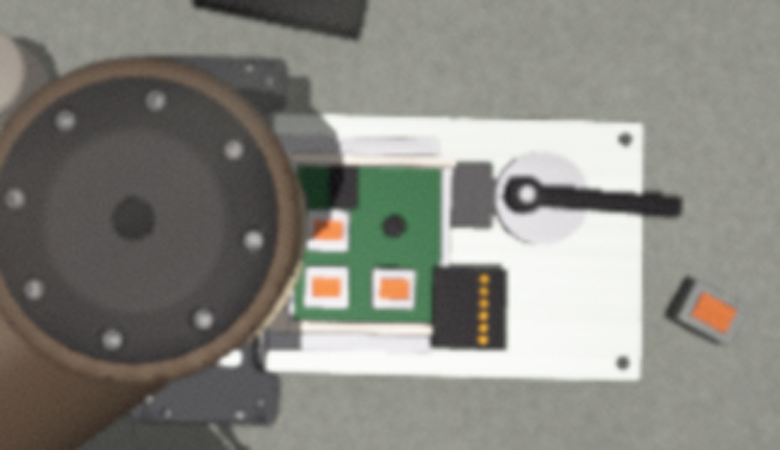

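View pics/wrist9.png

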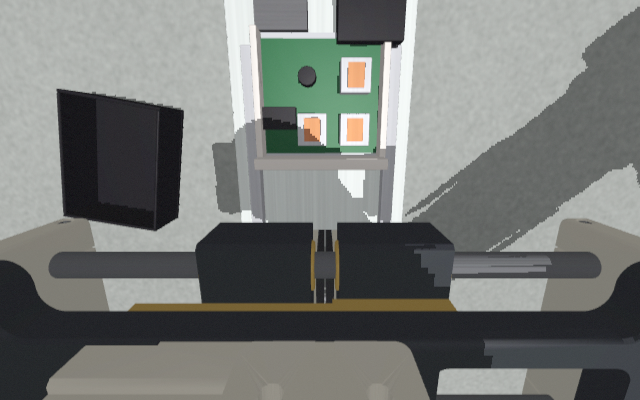

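The top view shows the nose moved from column 437 to 493 (about 39 mm) and the connector inside the block. The handle, (522,193)→(680,205), is within about 3° of the plate's axis. The 25 N reaction with no further travel confirms the hard stop, and the hand is clear of everything.

```bash
python3 -c "
from plant import ctrl
print(ctrl.close_job(),ctrl.get_obs()['clock'])"
```

```text
the job is handed in; nothing more can be done
the job is handed in; nothing more can be done
```

The cam was turned to within about 3° of its low point, then the slide was pushed home against its hard stop. I handed the job in without seeing a verdict; the loose things were never touched.

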